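# Preset and lock the cake-centring stand

### The job

Preset the cake-centring stand: push its lever round by the upright knob until the long scale mark lies in the middle of the lever's sight window, then push the tab of the locking bolt in towards the stand until the bolt is fully home. Push gently with the outside of the fingers, never taking the knob or the tab between them, and leave everything else where it stands.

Things in the scene. Friction and masses are not known exactly. Their poses are not given: they have to be found in the camera images.
- stand: The round centring stand, fixed to the table: a grey base disc 310 mm across and 24 mm high, on it an aluminium ring 230 mm across (top 37 mm above the table) that turns with the lever, and a white deck 192 mm across (top at 41 mm) with six small jaw posts (tops at 64 mm) that slide out as the lever turns. Origin: on the table, on the vertical axis about which ring and lever turn. Its -x axis points roughly towards the robot.
- ring_lever (a joint): Angle of the ring and its lever, rad, 0 to 1.75 between end stops, growing counter-clockwise seen from above. A push of about 1.5 to 2 N at the knob turns it, and it stays where it is left. It starts below 0.5, and the long mark always lies 0.4 rad or more further counter-clockwise.
- knob (a point): Centre of the lever's upright black round knob, 18 mm in diameter, 168 mm from the stand's axis, rising from the lever's flat arm (top of the arm 46 mm above the table) to 96 mm; this point is at 72 mm.
- window (a point): Centre of the lever's sight window: the steel arm between ring and knob is two parallel bars, top 46 mm above the table, with a 16 mm wide, 41 mm long slot between them, through which the scale is seen. This point is 135 mm from the stand's axis, on the line from the axis to the knob.
- long_mark (a point): Middle of the long black scale mark (30 mm long radially, 7 mm wide; the four others are 12 mm long and 5 mm wide, two either side, 0.16 rad apart) on the white arc-shaped scale on the base, at 31 mm height, 135 mm from the stand's axis. The scale is fixed, clamped at a different angle each time.
- bolt (a joint): Travel of the locking bolt, m: 0 fully out, 0.025 fully home (end stop). It slides level, straight towards the stand's axis; a push of about 3 to 4 N moves it and it stays where it is left.
- tab (a point): Centre of the bolt's upright black tab, a plate 32 mm wide, 8 mm thick (thickness along the sliding direction, which points from the tab to the stand's axis), from 44 to 96 mm above the table; this point is at 74 mm. With the bolt out it is 178 mm from the axis, 2.3 rad counter-clockwise of where the knob is at joint value 0. The bolt's guide below it is 42 mm high.
- cake_mid (a point): Middle of a cake in a clear dome box, 190 mm across, 110 mm high (bystander).
- nozzle_a_mid (a point): Middle of a steel piping nozzle, cone 32 mm across, 48 mm high, standing on the deck near the stand's axis (bystander).
- nozzle_b_mid (a point): Middle of a like nozzle, standing on the table about 225 mm from the stand's axis, between scale and bolt (bystander).
- bowl_mid (a point): Middle of a steel bowl, 130 mm across, 60 mm high (bystander).
- cutter_mid (a point): Middle of a round steel pastry cutter, an open ring 72 mm across, 40 mm high (bystander).
- boards_mid (a point): Middle of a stack of round cardboard cake boards, 160 mm across, 30 mm high (bystander).
- jar_mid (a point): Middle of a glass jar, 70 mm across, 100 mm high (bystander).

How it is judged (in metres and radians):
On the way, in this order (a step that is already met when the one before it is completed fails the run):
1. the long mark lies in the middle of the sight window, the lever at rest, the bolt still out (horizontal distance between window and long_mark below 0.007 m and velocity of joint ring_lever between -0.05 and 0.05 rad/s and value of joint bolt below 0.008 m), for 0.3 s.
2. the bolt is home, the lever still on the mark (horizontal distance between window and long_mark below 0.007 m and value of joint bolt above 0.021 m), for 0.2 s.
At the end, for the whole second after the job is handed in: The centre of the sight window is within 7 mm (level distance) of the middle of the long mark, the lever at rest, and the bolt is pushed in at least 21 of its 25 mm (all of step 2 and velocity of joint ring_lever between -0.05 and 0.05 rad/s); the robot touches nothing.
It fails at once if the knob is held between the fingers or pressed from above (horizontal distance between the grasp point and knob below 0.008 m and height (world z) of the grasp point below 0.115 m and contact force between the fingers and ring_lever above 0.5 N).
It fails at once if the tab is held between the fingers or pressed from above (horizontal distance between the grasp point and tab below 0.008 m and height (world z) of the grasp point below 0.115 m and contact force between the fingers and bolt above 0.5 N).
It fails at once if lever or bolt pushed harder than 50 N (contact force between any of the arm, the fingers and ring_lever above 50 N or contact force between any of the arm, the fingers and bolt above 50 N).
It fails at once if a bystander is moved more than 20 mm or lifted (distance of any of cake_mid, nozzle_a_mid, nozzle_b_mid, bowl_mid, cutter_mid, boards_mid, jar_mid from where it was at the start of the episode above 0.02 m).
It also fails if it takes over 51 s, if anything falls off the work surface, if the arm or the gripper's body presses on something with over 40 N, if the wrist force passes 120 N, or if a joint passes its speed limit or range.

### The arm

A 6-joint arm with a two-finger parallel gripper is mounted at the origin on the work surface. World frame = base frame: x ahead of the robot, y to its left, z up, the work surface at z = 0. Lengths are in m, angles in degrees, forces in N, time in s.
With the tool pointing down it reaches from about 0.25 to 0.725 m from the base axis. Payload 9.7 kg.
Tool frame: the origin (TCP) lies at the very end of the fingers, on their centre line; the grasp point (between the pads) lies 19 mm behind it; x points along the fingers, y is the direction in which the jaws open and shut, and the axes are right-handed (so a half turn about x gives the same grasp; the last joint's range is limited). The gripper opens to 85 mm and grips with 20 to 120 N. Pads are 22 mm wide; open, the fingers measure 114 mm over their backs; the gripper's body (76 mm by 85 mm) begins 54 mm behind the grasp point. The pads swing forward as they close: fully open they stand 13 mm farther back than shut.
Start: joints at [0, 4.979, 10.078, 95.1, 0, 90], TCP at [0.55, -0, 0.231] pointing down, gripper open.
Joint ranges: [-179.16, 179.16], [-48.56, 103.87], [-65.8, 70.77], [-126.05, 130.52], [-82.76, 87.17], [-180, 180]. Speed limits (degrees/s): [127.2, 127.2, 147.25, 180, 180, 180].

### API

Orientations are given as [roll, pitch, yaw] about the fixed x, y, z axes, in that order (R = Rz(yaw) Ry(pitch) Rx(roll)).
In Python, from workcell import get_obs, cams, bot gives the robot as it stands.
- The arm moves only by the tool apply_moves, never from a script. Its argument "rows" is a list that holds one entry, the list of rows, each a list of 7 numbers: the shift along the tool's x, y, z in mm, then the turn, a rotation vector about the tool's x, y, z in rad, then the opening, from 0 (shut) to 1 (fully open). A call has 1 to 20 rows; each row is the pose to reach, as a shift and turn from the pose measured when the call began, along the tool's axes at that moment; what a row does not reach only later rows make up. A row lasts 1/10 s, in which the tool goes at most 50 mm and 8.59 degrees, less where a joint would pass 70% of its speed; a pose out of reach is approached as far as the arm can. A call with a gripper value outside its range is refused whole. The fingers move at their own pace and stop on an object; "newtons" is the grip in N (left out, the last holds). Time passes only in rows, so rows that repeat a pose let the fingers close. It gives the time, the measured TCP pose, the force and the opening at its end, in the units of the state.
- get_obs(): the state, without advancing time (a new reading comes with each control period).
- cams.camera(name): name is "scene" or "side" or "wrist"; returns a dict with "pixels" (400x640x3 uint8, red, green, blue), "range_z" (400x640 float32, m along the optical axis (not along the pixel's ray), 0 where there is no reading), "fx", "fy", "cx", "cy" (pixels), "eye" and "attitude" of the camera in the world. Camera axes: x right, y up, looking along -z (the intrinsics and any distortion apply to the point x, -y, -z); pixel columns grow to the right and rows downward; lengths in m; the calibration is good to about 2 mm. A picture is of the moment at which its call begins.
- bot.job_done(): hands the job in, once; it reports no verdict.
Trained networks look in a picture, given as the dict that the camera call returned (one of the last four; its "shot" number tells which), for a name from the list of things; names that differ only in an ending like _2 or _b are one class to them, and where a whole thing is asked for, a point or a joint stands for the part that bears it (a point fixed in the world has none). Each returns a list of dicts, best first, with "confidence" (0 to 1); they miss things now and then, are a little off and sometimes report something else, mostly with a low value. They report only what shows in the picture. A call takes as long as a camera call.
- cams.find_in(label, picture): "at" ([x, y, z] in m, in world coordinates, good to about 4 mm: the middle of the surface that is visible of it).
The state is a dict: "time": time; "q": joint angles; "qd": joint speeds; "joint_efforts": joint torques, N m; "ee_pos": TCP position; "tcp_rot": TCP orientation; "wrist_force": force on the tool from outside, world axes, zero at the start; "torque": the same for the moment, N m; "opening": finger opening in m.
Only numpy, scipy, OpenCV 4.12 (cv2) and the standard library are available. Lean on these libraries where they do the work, as an engineer would, in place of code of your own. Each camera call takes 0.05 s, during which the arm holds its last target.

## Working session

There is one attempt and no reset: what is moved stays moved. The work goes in short steps, Python scripts to look and compute and a tool call to move; the robot and the scene stay as the last step left them, time stands still between calls to the robot, and variables do not carry over. Pictures are saved under pics/ and viewed, and the job is handed in when it is done.

Besides the shell and the picture viewer there is one more tool, called as name([rows], argument=value, ...), one row to a line, values as JSON. apply_moves: Moves the arm, as the interface text tells. Its arguments: {"type":"object","properties":{"rows":{"type":"array"},"newtons":{"type":"number"}},"required":["rows"]}

```bash
ls; mkdir -p pics
cat > h.py <<'E'
import numpy as np, cv2
from workcell import get_obs, cams, bot
def save(p,name): cv2.imwrite('pics/'+name,cv2.cvtColor(p['pixels'],cv2.COLOR_RGB2BGR))
E
python3 - <<'E'
from h import *
o=get_obs(); print(o)
for n in ['scene','side','wrist']:
    p=cams.camera(n); save(p,n+'0.png'); print(n,p['eye'],p['attitude'],p['fx'],p['fy'],p['cx'],p['cy'],[k for k in p])
    for l in ['stand','knob','window','long_mark','tab','nozzle_a_mid','cake_mid','bowl_mid','cutter_mid','boards_mid','jar_mid']:
        r=cams.find_in(l,p); print(l,[(np.round(x['at'],3).tolist(),round(x['confidence'],2)) for x in r[:3]])
print(get_obs()['time'])
E
```

```text
pics
{'time': 0.0, 'q': array([ 7.31047454e-04,  5.01109948e+00,  1.00334733e+01,  9.50980687e+01,
       -8.97095510e-04,  9.00016980e+01]), 'qd': array([-0.02538676, -0.10004965,  0.03011008,  0.06220174, -0.04763126,
       -0.06228912]), 'joint_efforts': array([ 7.68234549e-04, -5.20392072e+01,  4.64802504e+01,  1.63646933e-02,
        2.23589603e-05, -6.77332673e-05]), 'ee_pos': array([5.49775789e-01, 2.55236899e-06, 2.30574279e-01]), 'tcp_rot': array([ -89.31929517,   89.92429979, -179.32026152]), 'wrist_force': array([-0.11043828,  0.0431191 , -0.79074033]), 'torque': array([-0.0012188 , -0.04823009, -0.02217572]), 'opening': 0.08522731580312568}
scene [1.22545563 0.64630358 1.56386741] [ 32.209344    -0.1404187  133.41353591] 499.601123939768 499.601123939768 322.8143983937533 192.7191288970457 ['pixels', 'range_z', 'fx', 'fy', 'cx', 'cy', 'eye', 'attitude', 'shot']
stand [([0.658, -0.037, 0.038], 0.73), ([0.421, -0.436, 0.03], 0.55)]
knob [([0.64, -0.024, 0.038], 0.91), ([0.655, -0.037, 0.04], 0.51), ([0.662, -0.223, 0.056], 0.37)]
window [([0.638, -0.02, 0.033], 0.77)]
long
[... 1280 characters left out ...]
0.66), ([0.401, 0.4, 0.093], 0.17)]
jar_mid [([0.607, -0.462, 0.077], 0.71), ([0.554, -0.264, 0.02], 0.33)]
wrist [0.55006697 0.07203001 0.37344886] [-16.6623275   -0.1036419   -0.02006079] 294.5348789250555 294.5348789250555 322.3828851476187 199.609005983363 ['pixels', 'range_z', 'fx', 'fy', 'cx', 'cy', 'eye', 'attitude', 'shot']
stand [([0.636, -0.015, 0.037], 0.58)]
knob []
window [([0.6, -0.01, 0.035], 0.83)]
long_mark [([0.516, -0.106, 0.031], 0.63)]
tab [([0.66, -0.221, 0.035], 0.78)]
nozzle_a_mid [([0.633, -0.048, 0.064], 0.88)]
cake_mid []
bowl_mid []
cutter_mid []
boards_mid [([0.657, -0.219, 0.037], 0.45), ([0.6, -0.009, 0.038], 0.32), ([0.517, -0.106, 0.03], 0.16)]
jar_mid []
1.8
```

View pics/scene0.png

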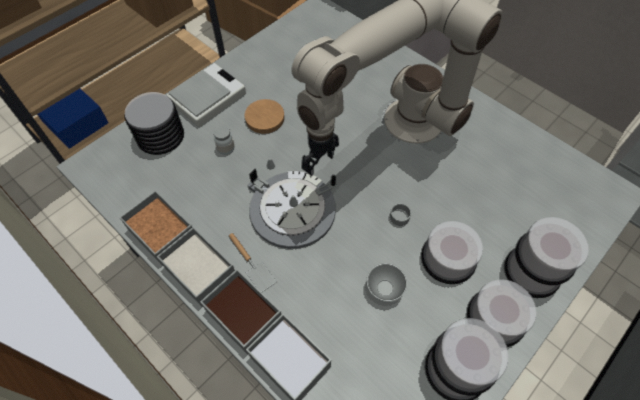

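View pics/side0.png

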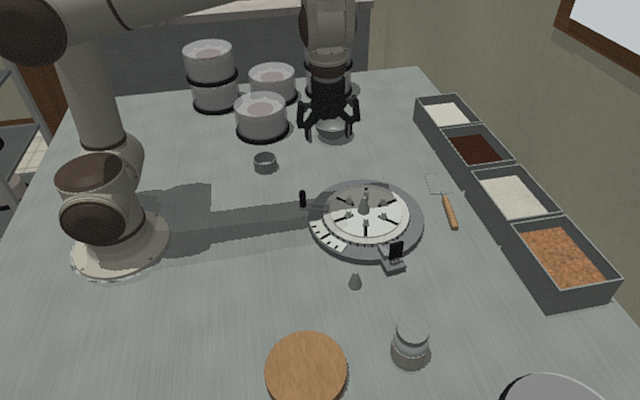

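View pics/wrist0.png

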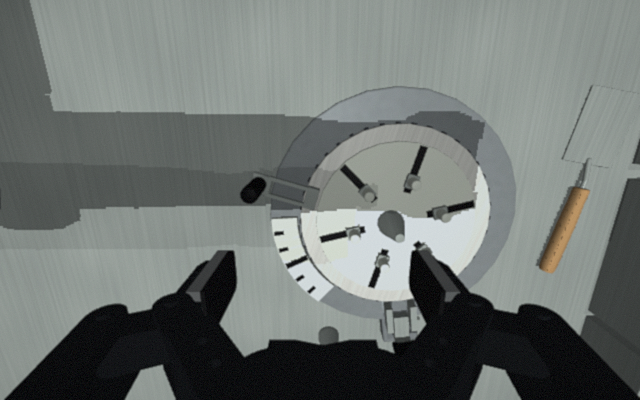

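```bash
cat >> h.py <<'E'
from scipy.spatial.transform import Rotation as R
from scipy.optimize import least_squares
def cloud(p):
    Z=p['range_z']; v,u=np.mgrid[0:400,0:640]
    c=np.stack([(u-p['cx'])/p['fx']*Z,-(v-p['cy'])/p['fy']*Z,-Z],-1)
    w=c@R.from_euler('xyz',p['attitude'],degrees=True).as_matrix().T+p['eye']
    w[Z==0]=np.nan; return w
def plane(p,u,v,z):
    d=R.from_euler('xyz',p['attitude'],degrees=True).as_matrix()@np.array([(u-p['cx'])/p['fx'],-(v-p['cy'])/p['fy'],-1])
    return np.array(p['eye'])+d*(z-p['eye'][2])/d[2]
E
python3 - <<'E'
from h import *
for n in ['wrist','side','scene']:
    p=cams.camera(n); w=cloud(p); rgb=p['pixels'].astype(int)
    np.savez(n+'.npz',**{k:p[k] for k in p})
    c0=np.array([.655,-.055])
    d=np.hypot(*(w[...,:2]-c0).transpose(2,0,1)); z=w[...,2]
    # base boundary: points z .018-.028
    m=(z>.016)&(z<.030)&(d<.2)&(d>.09)
    P=w[m][:,:2]
    # outer edge points per angle, iterate
    c=c0.copy()
    for it in range(6):
        a=np.arctan2(*(P-c).T[::-1]); r=np.hypot(*(P-c).T)
        E=[]
        for b in np.arange(-np.pi,np.pi,.1):
            k=(a>=b)&(a<b+.1)&(r<.165)
            if k.sum()>5:
                i=np.where(k)[0]; j=i[np.argsort(r[i])[-3]]
                if .14<r[j]<.165: E.append(P[j])
        E=np.array(E)
        s=least_squares(lambda q:np.hypot(*(E-q[:2]).T)-q[2],[*c,.155],loss='soft_l1',f_scale=.002); c=s.x[:2]
    print(n,'stand',s.x,len(E))
    dd=np.hypot(*(w[...,:2]-c).transpose(2,0,1))
    m=(z>.06)&(z<.11)&(dd>.14)&(dd<.2)
    nl,lab,st,ce=cv2.connectedComponentsWithStats(m.astype(np.uint8))
    for i in range(1,nl):
        if st[i,4]>8:
            q=w[lab==i]; print(st[i].tolist(),'mean',q.mean(0).round(4),'min',q.min(0).round(4),'max',q.max(0).round(4))
    g=rgb.max(-1)
    if n!='scene':
        u0,v0,s_=(230,150,3) if n=='wrist' else (290,180,5)
        h_,w_=(200,260) if n=='wrist' else (100,150)
        cv2.imwrite(f'pics/{n}_crop.png',cv2.cvtColor(cv2.resize(p['pixels'][v0:v0+h_,u0:u0+w_],None,fx=s_,fy=s_,interpolation=cv2.INTER_CUBIC),cv2.COLOR_RGB2BGR))
print(get_obs()['time'])
E
```

```text
wrist stand [ 0.6386938  -0.05410009  0.15315573] 59
[240, 179, 24, 25, 407] mean [ 0.4798 -0.0045  0.0877] min [ 0.4687 -0.0152  0.0601] max [0.4866 0.002  0.0968]
[395, 349, 12, 8, 48] mean [ 0.6513 -0.2274  0.0639] min [ 0.6451 -0.2293  0.0601] max [ 0.66   -0.2254  0.0706]
side stand [ 0.63491366 -0.05526275  0.15290504] 61
[298, 190, 8, 15, 87] mean [ 0.4743 -0.0105  0.0813] min [ 0.466  -0.0162  0.0602] max [0.4831 0.0036 0.0971]
[388, 241, 16, 15, 171] mean [ 0.6573 -0.231   0.0817] min [ 0.6422 -0.2351  0.0603] max [ 0.6751 -0.223   0.0998]
scene stand [ 0.639121   -0.05555963  0.15170931] 62
[249, 168, 8, 12, 62] mean [ 0.6616 -0.2291  0.085 ] min [ 0.6435 -0.2394  0.062 ] max [ 0.6777 -0.222   0.104 ]
[331, 175, 5, 10, 43] mean [ 0.4795 -0.0051  0.0845] min [ 0.469  -0.0176  0.0609] max [0.4887 0.0024 0.1052]
1.95
```

View pics/wrist_crop.png

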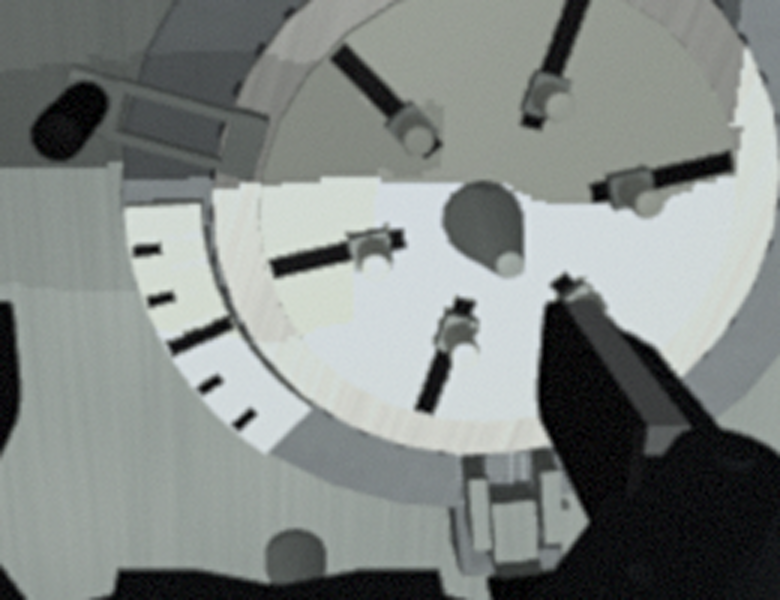

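View pics/side_crop.png

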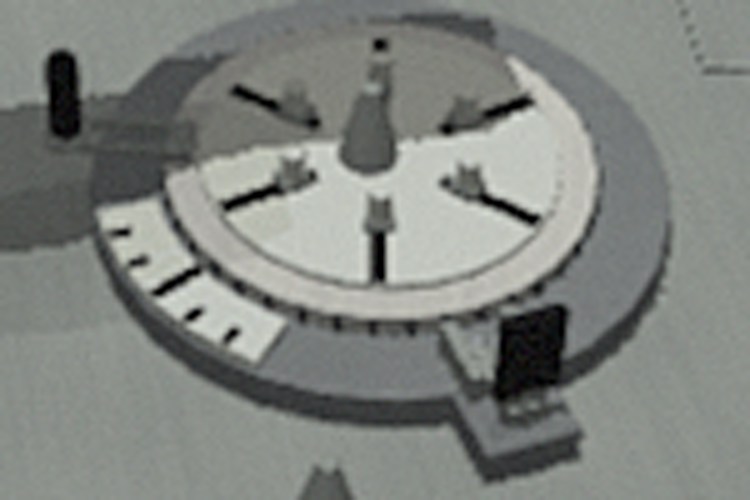

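Run:
```python
from h import *
p=dict(np.load('wrist.npz'))
for n,u,v,z in [('mark',296.7,262,.031),('win',287.3,192.3,.046),('knobtop',250,195,.096),('markout',230+173/3,150+347/3,.031),('markin',230+230/3,150+324/3,.031)]:
    print(n,plane(p,u,v,z).round(4))
w=cloud(p);z=w[...,2]
# deck edge/outer ring fits through plane-projected pixel of ring outer edge? use knob top pts
m=(z>.092)&(z<.1); m[:,:]&=(w[...,0]<.5)
q=w[m]; print('knob top',q.mean(0),cv2.minEnclosingCircle(q[:,:2].astype(np.float32)))
c=np.array([.6385,-.0545])
for n,u,v,zz in [('mark',296.7,262,.031),('win',287.3,192.3,.046),('knobtop',250,195,.096)]:
    d=plane(p,u,v,zz)[:2]-c; print(n,np.hypot(*d),np.degrees(np.arctan2(d[1],d[0]))%360)
d=np.array(cv2.minEnclosingCircle(q[:,:2].astype(np.float32))[0])-c;print(np.hypot(*d),np.degrees(np.arctan2(d[1],d[0]))%360)
```

```text
mark [ 0.5173 -0.1148  0.031 ]
win [ 0.5102 -0.0172  0.046 ]
knobtop [ 0.4797 -0.0062  0.096 ]
markout [ 0.5055 -0.1201  0.031 ]
markin [ 0.5303 -0.1091  0.031 ]
knob top [ 0.47821571 -0.00634468  0.09488326] ((0.4775085151195526, -0.006816641427576542), 0.009014624170958996)
mark 0.13533366415542547 206.4637417920214
win 0.13360210029362513 163.7670922547158
knobtop 0.16593922221706398 163.0925992604254
0.16790461842593138 163.50146966923683
```

Run:
```python
from h import *
o=get_obs(); M=R.from_euler('xyz',o['tcp_rot'],degrees=True).as_matrix(); print(M.round(3)); print(o['ee_pos'])
```

```text
[[ 0.  1.  0.]
 [ 0.  0. -1.]
 [-1.  0. -0.]]
[ 5.50017192e-01 -1.74280084e-05  2.31306737e-01]
```

apply_moves([
  [[0, -37, -18, 0, 0, 0, 0], [0, -74, -35, 0, 0, 0, 0], [40, -74, -35, 0, 0, 0, 0], [80, -74, -35, 0, 0, 0, 0], [110, -74, -35, 0, 0, 0, 0], [140, -74, -35, 0, 0, 0, 0], [166, -74, -35, 0, 0, 0, 0], [166, -74, -35, 0, 0, 0, 0], [166, -74, -35, 0, 0, 0, 0]],
], newtons=20)

```text
time: 2.85
ee_pos: [0.476, 0.035, 0.0659]
tcp_rot: [-90.5, 90.0, 179.5]
wrist_force: [-0.8, 0.7, 0.0]
opening: 0.0002
```

Run:
```python
from h import *
p=cams.camera('wrist'); save(p,'w1.png'); p=cams.camera('side'); save(p,'s1.png')
cv2.imwrite('pics/s1c.png',cv2.resize(cv2.imread('pics/s1.png')[120:270,240:440],None,fx=4,fy=4))
```

```text
(no output)
```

View pics/w1.png

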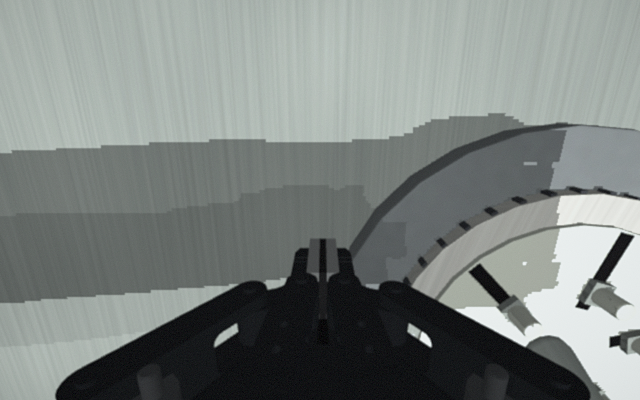

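View pics/s1c.png

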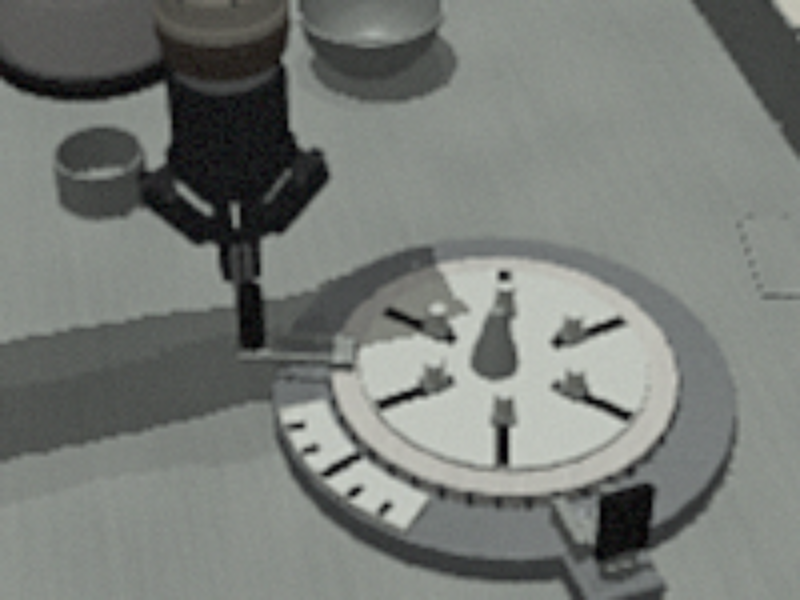

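apply_moves([
  [[0, 1, 10, 0, 0, 0, 0], [0, 1, 17, 0, 0, 0, 0], [0, 1, 21, 0, 0, 0, 0], [0, 0, 25, 0, 0, 0, 0], [0, -1, 30, 0, 0, 0, 0], [0, -2, 35, 0, 0, 0, 0], [0, -3, 40, 0, 0, 0, 0], [0, -4, 45, 0, 0, 0, 0], [0, -4, 50, 0, 0, 0, 0], [0, -5, 55, 0, 0, 0, 0], [0, -5, 60, 0, 0, 0, 0], [0, -5, 65, 0, 0, 0, 0], [0, -5, 70, 0, 0, 0, 0], [0, -5, 75, 0, 0, 0, 0], [0, -5, 80, 0, 0, 0, 0], [0, -5, 85, 0, 0, 0, 0], [0, -4, 90, 0, 0, 0, 0], [0, -4, 95, 0, 0, 0, 0], [0, -3, 100, 0, 0, 0, 0], [0, -2, 105, 0, 0, 0, 0]],
])

```text
time: 4.95
ee_pos: [0.4749, -0.0704, 0.0671]
tcp_rot: [92.4, 89.9, 2.4]
wrist_force: [-1.8, 1.8, 0.5]
opening: 0.0
```

Run:
```python
from h import *
p=cams.camera('wrist'); save(p,'w2.png'); p=cams.camera('side'); save(p,'s2.png')
cv2.imwrite('pics/s2c.png',cv2.resize(cv2.imread('pics/s2.png')[120:270,240:440],None,fx=4,fy=4))
```

```text
(no output)
```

View pics/w2.png

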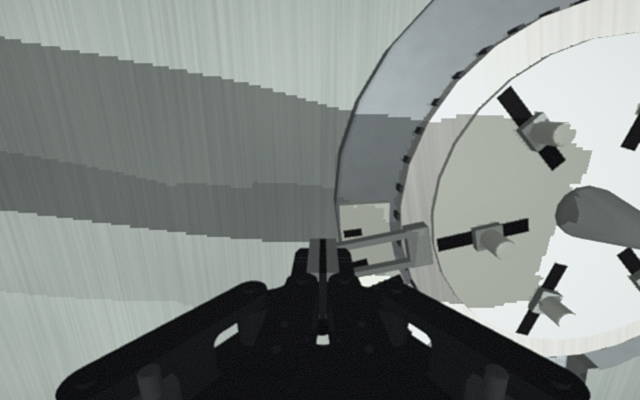

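View pics/s2c.png

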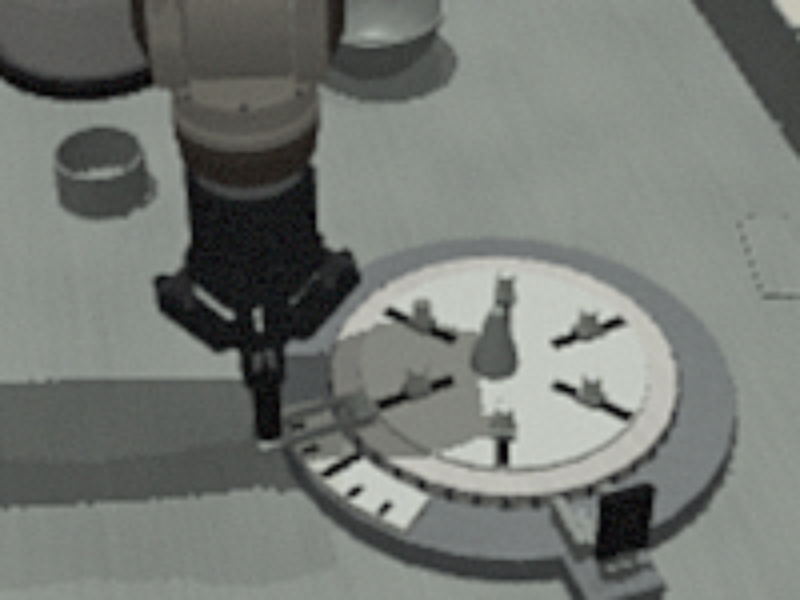

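apply_moves([
  [[0, 1, 5, 0, 0, 0, 0], [0, 2, 10, 0, 0, 0, 0], [0, 4, 15, 0, 0, 0, 0], [0, 5, 20, 0, 0, 0, 0], [0, 7, 24, 0, 0, 0, 0], [0, 8, 28, 0, 0, 0, 0], [0, 9, 31, 0, 0, 0, 0], [0, 10, 33, 0, 0, 0, 0], [0, 10, 33, 0, 0, 0, 0]],
])

```text
time: 5.95
ee_pos: [0.4851, -0.1041, 0.0671]
tcp_rot: [70.0, 89.9, -20.1]
wrist_force: [0.2, 0.3, 0.4]
opening: -0.0001
```

Run:
```python
from h import *
for n in ['wrist','side','scene']:
    p=cams.camera(n); np.savez(n+'3.npz',**{k:p[k] for k in p}); save(p,n[0:2]+'3.png')
cv2.imwrite('pics/si3c.png',cv2.resize(cv2.imread('pics/si3.png')[190:270,290:390],None,fx=7,fy=7,interpolation=cv2.INTER_CUBIC))
cv2.imwrite('pics/sc3c.png',cv2.resize(cv2.imread('pics/sc3.png')[150:230,260:360],None,fx=7,fy=7,interpolation=cv2.INTER_CUBIC))
cv2.imwrite('pics/wr3c.png',cv2.resize(cv2.imread('pics/wr3.png')[170:320,300:460],None,fx=4,fy=4,interpolation=cv2.INTER_CUBIC))
```

```text
(no output)
```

View pics/wr3c.png

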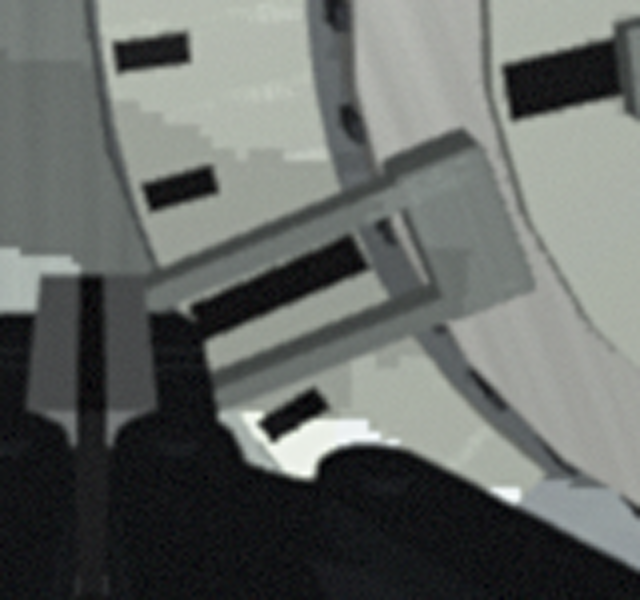

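View pics/si3c.png

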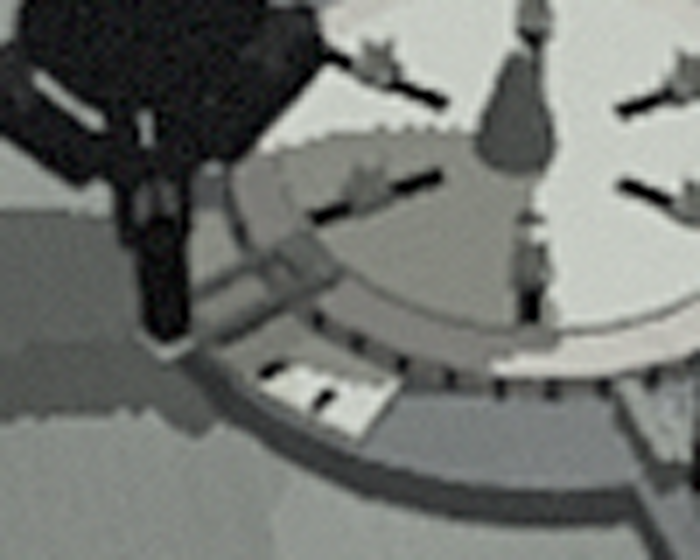

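View pics/sc3c.png

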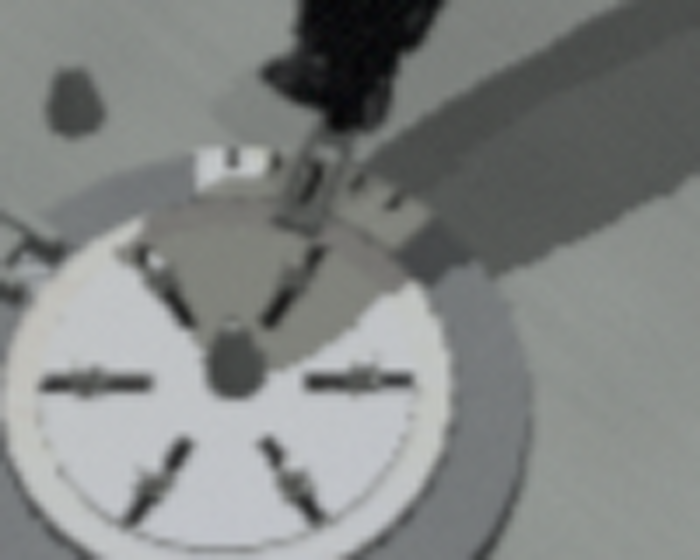

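Run:
```python
import cv2
cv2.imwrite('pics/wr3d.png',cv2.resize(cv2.imread('pics/wr3.png')[205:275,335:425],None,fx=8,fy=8,interpolation=cv2.INTER_NEAREST))
```

```text
(no output)
```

View pics/wr3d.png

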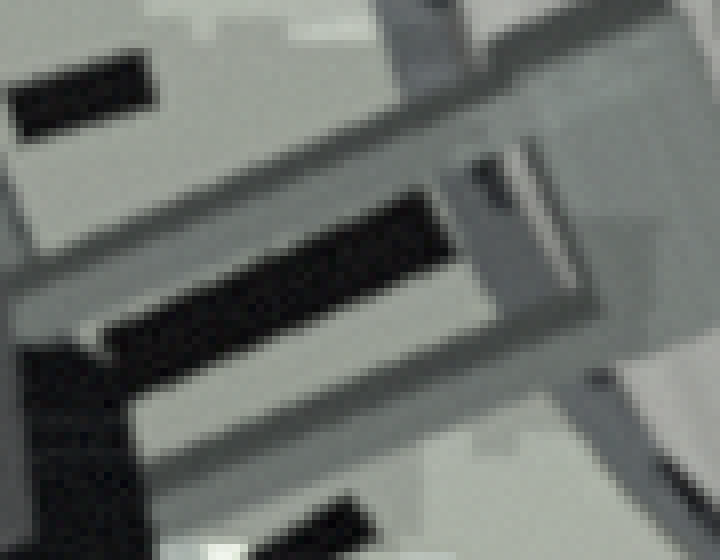

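Run:
```python
from h import *
p=dict(np.load('wrist3.npz')); c=np.array([.6385,-.0545])
def f(x,y,z):
    q=plane(p,335+x/8-.5,205+y/8-.5,z); return q[:2]
M=[f(112,362,.031),f(436,223,.031)]; U=[f(200,280,.046),f(525,145,.046)]; L=[f(150,492,.046),f(590,318,.046)]
def info(n,A):
    for q in A: d=q-c; print(n,q.round(4),np.hypot(*d).round(4),(np.degrees(np.arctan2(d[1],d[0]))%360).round(2))
info('M',M);info('U',U);info('L',L)
m=(M[0]+M[1])/2; info('m',[m])
def dist(A,pt):
    t=(A[1]-A[0])/np.linalg.norm(A[1]-A[0]); n=np.array([-t[1],t[0]]); return (pt-A[0])@n
print('signed dist mark to U,L',dist(U,m),dist(L,m))
for s in ['scene','side']:
    pass
print(get_obs()['ee_pos'],get_obs()['time'])
```

```text
M [ 0.503  -0.1203] 0.1507 205.91
M [ 0.5292 -0.1079] 0.1217 206.04
U [ 0.5079 -0.1061] 0.1404 201.56
U [ 0.5317 -0.0953] 0.1144 200.89
L [ 0.5047 -0.124 ] 0.1508 207.44
L [ 0.5376 -0.1093] 0.1148 208.53
m [ 0.5161 -0.1141] 0.1362 205.96
signed dist mark to U,L -0.010672104230424855 0.004395965613868544
[ 0.48496428 -0.10380121  0.06711344] 6.1
```

apply_moves([
  [[0, 0, 1, 0, 0, 0, 0], [0, 1, 2, 0, 0, 0, 0], [0, 1, 3, 0, 0, 0, 0], [0, 2, 4, 0, 0, 0, 0], [0, 2, 4, 0, 0, 0, 0], [0, 2, 4, 0, 0, 0, 0]],
])

```text
time: 6.7
ee_pos: [0.487, -0.108, 0.0671]
tcp_rot: [63.4, 89.9, -26.6]
wrist_force: [0.3, -0.9, -1.0]
opening: 0.0003
```

Run:
```python
from h import *
p=cams.camera('wrist'); np.savez('wrist4.npz',**{k:p[k] for k in p}); save(p,'wr4.png')
cv2.imwrite('pics/wr4d.png',cv2.resize(cv2.imread('pics/wr4.png')[200:270,330:420],None,fx=8,fy=8,interpolation=cv2.INTER_NEAREST))
```

```text
(no output)
```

View pics/wr4d.png

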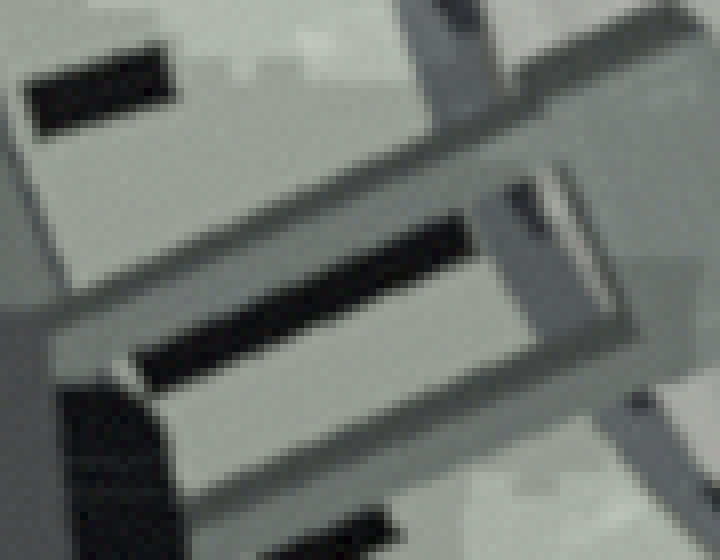

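Run:
```python
from h import *
p=dict(np.load('wrist4.npz')); c=np.array([.6385,-.0545])
def f(x,y,z): return plane(p,330+x/8-.5,200+y/8-.5,z)[:2]
def ang(d): return np.degrees(np.arctan2(d[1],d[0]))%360
low=[f(152,392,.031),f(472,255,.031)]
U=[f(220,305,.046),f(550,165,.046)]; L=[f(190,525,.046),f(632,338,.046)]
def dist(A,pt):
    t=(A[1]-A[0])/np.linalg.norm(A[1]-A[0]); n=np.array([-t[1],t[0]]); return (pt-A[0])@n
m=(low[0]+low[1])/2
print('mark low edge mid',m,ang(m-c)); print(dist(U,m)*1e3,dist(L,m)*1e3)
d=(U[1]-U[0]+L[1]-L[0]); print('lever dir',ang(-d))
print('mark dir',ang(low[0]-low[1]))
```

```text
mark low edge mid [ 0.51766198 -0.11720697] 207.42633831132594
-11.654771104078726 4.279154552877451
lever dir 205.23380226089168
mark dir 205.28965205088622
```

apply_moves([
  [[0, 0, -4, 0, 0, 0, 0], [0, 0, -12, 0, 0, 0, 0], [-30, 0, -15, 0, 0, 0, 0], [-70, 0, -15, 0, 0, 0, 0], [-80, 20, 5, -0.03, 0, 0, 0], [-80, 50, 35, -0.06, 0, 0, 0], [-80, 80, 65, -0.1, 0, 0, 0], [-80, 110, 95, -0.12, 0, 0, 0], [-80, 140, 125, -0.12, 0, 0, 0], [-80, 165, 148, -0.12, 0, 0, 0], [-80, 176, 152, -0.12, 0, 0, 0], [-80, 176, 152, -0.12, 0, 0, 0], [-80, 176, 152, -0.12, 0, 0, 0]],
])

```text
time: 8.05
ee_pos: [0.6624, -0.2592, 0.1473]
tcp_rot: [55.9, 89.9, -27.3]
wrist_force: [-0.5, 0.4, -1.3]
opening: 0.0002
```

Run:
```python
from h import *
for n in ['wrist','side','scene']:
    p=cams.camera(n); save(p,n[0:2]+'5.png')
    w=cloud(p); c=np.array([.6385,-.0545]); dd=np.hypot(*(w[...,:2]-c).transpose(2,0,1)); z=w[...,2]
    m=(z>.06)&(z<.105)&(dd>.14)&(dd<.2)
    nl,lab,st,ce=cv2.connectedComponentsWithStats(m.astype(np.uint8))
    for i in range(1,nl):
        if st[i,4]>8:
            q=w[lab==i]; d=q.mean(0)[:2]-c; print(n,st[i].tolist(),q.mean(0).round(4),q.min(0).round(3),q.max(0).round(3),np.degrees(np.arctan2(d[1],d[0]))%360)
i=cv2.imread('pics/si5.png')[150:300,260:460]; cv2.imwrite('pics/si5c.png',cv2.resize(i,None,fx=4,fy=4,interpolation=cv2.INTER_CUBIC))
o=get_obs();print(R.from_euler('xyz',o['tcp_rot'],degrees=True).as_matrix().round(3),o['ee_pos'],o['time'])
```

```text
wrist [77, 0, 19, 5, 61] [ 0.4906 -0.1368  0.0635] [ 0.487 -0.138  0.06 ] [ 0.494 -0.135  0.068] 209.10097027497974
wrist [302, 163, 47, 21, 911] [ 0.6609 -0.2284  0.0888] [ 0.645 -0.235  0.06 ] [ 0.677 -0.224  0.097] 277.33656265771066
side [310, 222, 8, 15, 105] [ 0.4841 -0.1314  0.082 ] [ 0.476 -0.139  0.061] [ 0.494 -0.119  0.097] 206.48184731707732
side [388, 241, 16, 16, 175] [ 0.6572 -0.2308  0.081 ] [ 0.642 -0.236  0.06 ] [ 0.674 -0.221  0.097] 276.0690732488704
scene [304, 157, 5, 10, 38] [ 0.4898 -0.1282  0.0852] [ 0.48  -0.139  0.062] [ 0.496 -0.119  0.101] 206.3718462853031
scene [249, 168, 8, 13, 63] [ 0.6613 -0.2298  0.0834] [ 0.642 -0.24   0.06 ] [ 0.677 -0.223  0.104] 277.4202417338707
[[ 0.003  0.993  0.119]
 [-0.001  0.119 -0.993]
 [-1.     0.002  0.002]] [ 0.66219321 -0.25925201  0.14833139] 8.2
```

View pics/si5c.png

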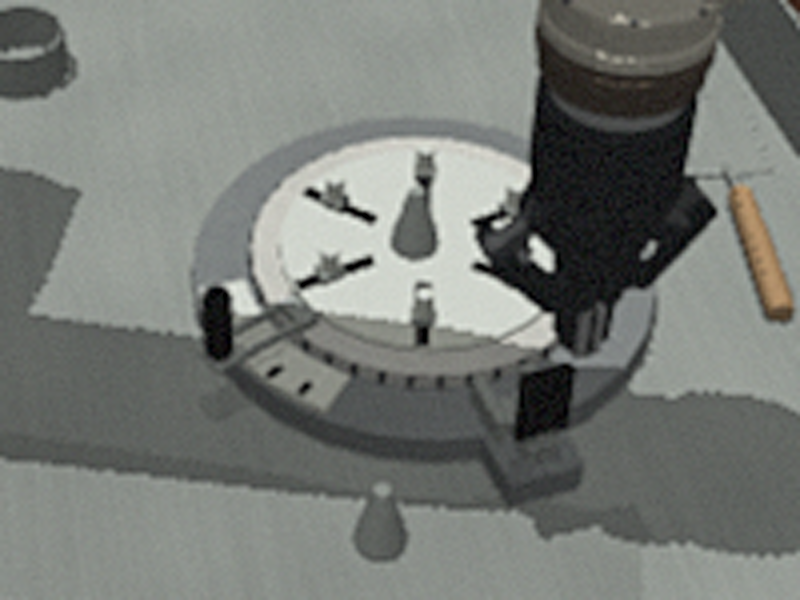

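View pics/wr5.png

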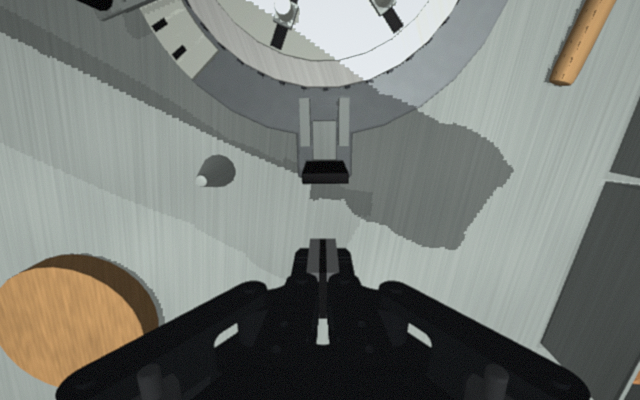

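apply_moves([
  [[30, 0, 5, 0, 0, 0, 0], [60, 0, 5, 0, 0, 0, 0], [81, 0, 5, 0, 0, 0, 0], [81, 0, 5, 0, 0, 0, 0], [81, 0, 0, 0, 0, 0, 0], [81, 0, -5, 0, 0, 0, 0], [81, 0, -9, 0, 0, 0, 0], [81, 0, -12, 0, 0, 0, 0], [81, 0, -15, 0, 0, 0, 0], [81, 0, -18, 0, 0, 0, 0], [81, 0, -21, 0, 0, 0, 0], [81, 0, -24, 0, 0, 0, 0], [81, 0, -27, 0, 0, 0, 0], [81, 0, -30, 0, 0, 0, 0]],
])

```text
time: 9.6
ee_pos: [0.6588, -0.2295, 0.0674]
tcp_rot: [55.0, 89.8, -28.2]
wrist_force: [0.4, -3.9, 2.8]
opening: -0.0002
```

Run:
```python
from h import *
for n in ['wrist','side']:
    p=cams.camera(n); save(p,n[0:2]+'6.png')
i=cv2.imread('pics/si6.png')[150:300,260:460]; cv2.imwrite('pics/si6c.png',cv2.resize(i,None,fx=4,fy=4,interpolation=cv2.INTER_CUBIC))
o=get_obs();print(R.from_euler('xyz',o['tcp_rot'],degrees=True).as_matrix().round(3),o['ee_pos'],o['wrist_force'])
```

```text
[[ 0.002  0.993  0.12 ]
 [-0.001  0.12  -0.993]
 [-1.     0.002  0.001]] [ 0.65873376 -0.22898317  0.0671813 ] [-0.24709723 -0.42949089  0.0909094 ]
```

View pics/si6c.png

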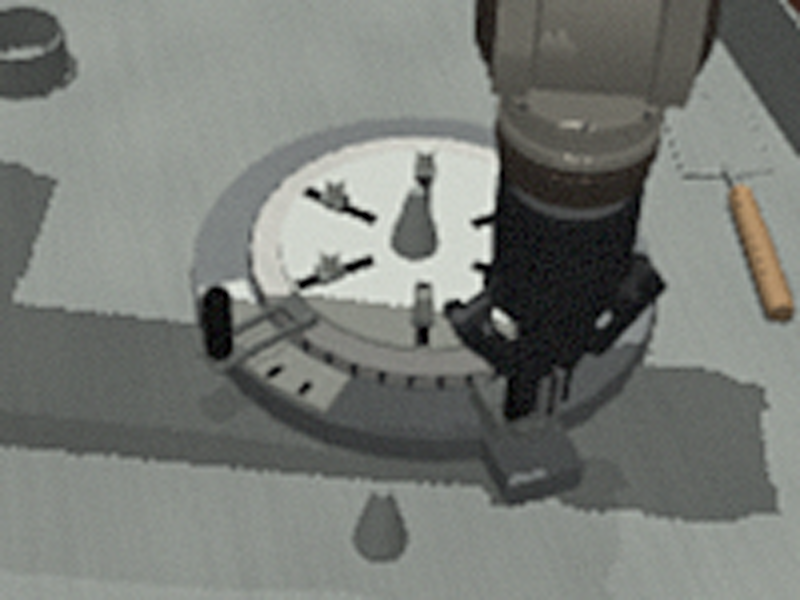

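View pics/wr6.png

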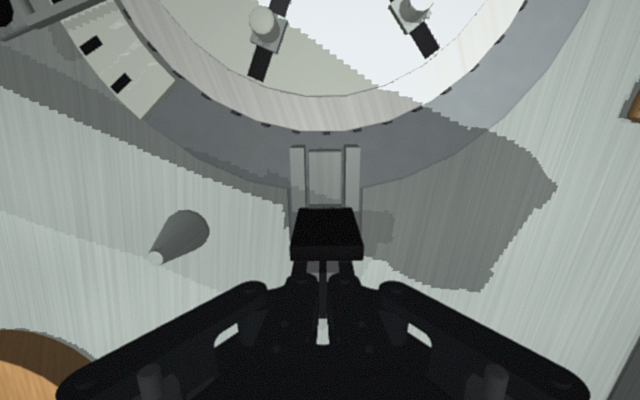

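apply_moves([
  [[0, 0, -2, 0, 0, 0, 0], [0, 0, -4, 0, 0, 0, 0], [0, 0, -5, 0, 0, 0, 0], [0, 0, -6, 0, 0, 0, 0], [0, 0, -6.5, 0, 0, 0, 0], [0, 0, -7, 0, 0, 0, 0]],
])

```text
time: 10.3
ee_pos: [0.6578, -0.222, 0.0671]
tcp_rot: [64.2, 89.9, -18.9]
wrist_force: [0.3, -3.3, 0.9]
opening: 0.0004
```

apply_moves([
  [[0, 0, -0.5, 0, 0, 0, 0], [0, 0, -1, 0, 0, 0, 0], [0, 0, -1.5, 0, 0, 0, 0]],
])

```text
time: 10.6
ee_pos: [0.6576, -0.221, 0.0671]
tcp_rot: [45.4, 89.8, -37.7]
wrist_force: [0.1, -7.7, 1.3]
opening: -0.0001
```

apply_moves([
  [[0, 0, -0.5, 0, 0, 0, 0], [0, 0, -1, 0, 0, 0, 0]],
])

```text
time: 10.8
ee_pos: [0.6577, -0.2211, 0.0672]
tcp_rot: [28.9, 89.7, -54.2]
wrist_force: [1.0, -9.1, -1.1]
opening: 0.0001
```

apply_moves([
  [[0, 0, 5, 0, 0, 0, 0], [0, 0, 15, 0, 0, 0, 0], [0, 0, 25, 0, 0, 0, 0], [-40, 0, 30, 0, 0, 0, 0], [-80, 0, 30, 0, 0, 0, 0], [-110, -20, 30, 0, 0, 0, 0], [-140, -50, 30, 0, 0, 0, 0], [-140, -50, 30, 0, 0, 0, 0], [-140, -50, 30, 0, 0, 0, 0]],
])

```text
time: 11.7
ee_pos: [0.6113, -0.257, 0.2081]
tcp_rot: [41.3, 89.7, -41.9]
wrist_force: [-0.2, 0.2, -0.5]
opening: 0.0002
```

Run:
```python
from h import *
c=np.array([.6385,-.0545])
for n in ['wrist','side','scene']:
    p=cams.camera(n); np.savez(n+'7.npz',**{k:p[k] for k in p}); save(p,n[0:2]+'7.png')
    w=cloud(p); dd=np.hypot(*(w[...,:2]-c).transpose(2,0,1)); z=w[...,2]
    m=(z>.06)&(z<.105)&(dd>.12)&(dd<.2)
    nl,lab,st,ce=cv2.connectedComponentsWithStats(m.astype(np.uint8))
    for i in range(1,nl):
        if st[i,4]>8:
            q=w[lab==i]; d=q.mean(0)[:2]-c; print(n,st[i].tolist(),q.mean(0).round(4),np.hypot(*d).round(4),np.degrees(np.arctan2(d[1],d[0]))%360)
i=cv2.imread('pics/si7.png')[150:300,260:460]; cv2.imwrite('pics/si7c.png',cv2.resize(i,None,fx=4,fy=4,interpolation=cv2.INTER_CUBIC))
print(get_obs()['time'],get_obs()['wrist_force'])
```

```text
wrist [169, 3, 40, 36, 882] [ 0.4909 -0.1303  0.0868] 0.1659 207.20377081859635
wrist [359, 136, 43, 14, 509] [ 0.6564 -0.2061  0.0906] 0.1526 276.73320693305874
side [310, 222, 8, 15, 105] [ 0.4842 -0.1315  0.0821] 0.1725 206.52678159225147
side [384, 234, 15, 16, 170] [ 0.6543 -0.2075  0.0811] 0.1539 275.8763039482899
scene [304, 157, 5, 10, 41] [ 0.4898 -0.1277  0.0847] 0.1658 206.2040887515504
scene [254, 171, 8, 13, 67] [ 0.6587 -0.2063  0.0832] 0.1532 277.58976493156615
11.85 [ 0.60190426  0.06947303 -0.49064504]
```

View pics/si7c.png

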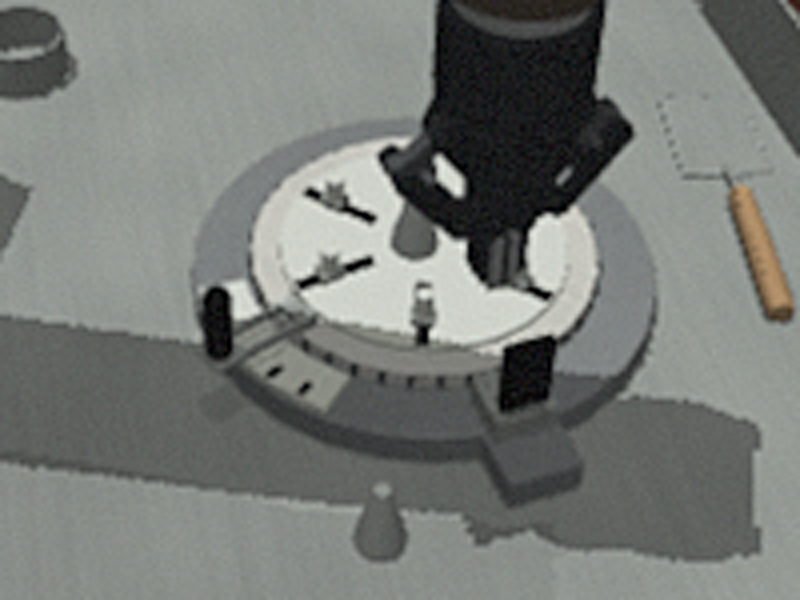

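View pics/wr7.png

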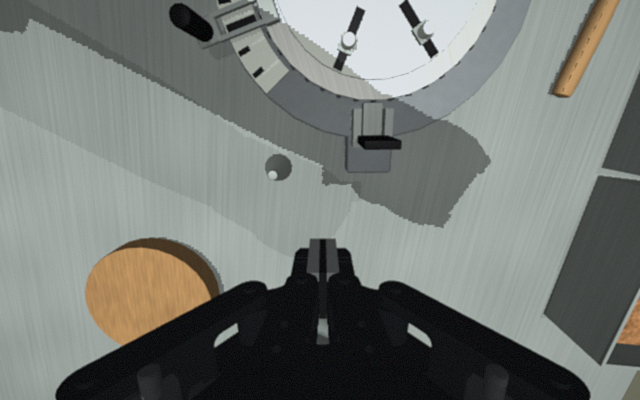

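The bolt is home: the tab sits about 153 mm from the axis, as expected for full travel. The knob is still at about 206.5° and the long mark shows in the slot at (238,18) in the wrist view. The arm is clear of everything, so I'm handing in.

```bash
python3 -c "
from h import *
print(bot.job_done())"
```

```text
the job is handed in; nothing more can be done
None
```

I turned the lever onto the long mark and pushed the bolt home, using the outside of the closed fingers for both. I handed the job in at about 12 s.

- **Lever:** before I let go of the knob, the wrist image put the long mark within about 0.2 mm of the window's middle. After the bolt push, the three cameras put the knob at 206.2–207.2°, against 206–206.5° for the mark. That is within about 3 mm at the window, and the limit is 7 mm.
- **Bolt:** it stopped moving while the force rose from about 3 to 9 N, which is the end stop. The tab ended about 153 mm from the axis, which is the full 25 mm of travel.
- **Forces:** the highest wrist force I read was about 9 N, against the 50 N limit. I only saw readings at the end of each move.
- **Surroundings:** the arm ended clear, at 0.21 m height with about zero force. Nothing else looked disturbed in the pictures, though I did not measure the other objects again at the end.

No checks failed. The cameras disagreed by 1–2° on the angles, which is about what their calibration allows. The first readings from the trained networks for the knob, and for the tab in the scene camera, were off, so I used the depth images and pixel positions instead.

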